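# Set a block of list pads in the paper cutter and clamp it

### The job

Get the block of shopping-list pads ready for trimming in the stack cutter: slide it in under the clamp, red glued end first, until it sits square and flush against both the back gauge and the low side guide on the left. Then wind the clamp's handwheel clockwise until the clamp bar has come down and bears firmly on the block, and let go. Leave the other things on the cutter and the table where they are.

Things in the scene. Friction and masses are not known exactly. Their poses are not given: they have to be found in the camera images.
- cutter: Desktop paper cutter, light grey, fixed. Origin on the table under the clamp's centre; x to its rear (away from the robot), y to the operator's left, z up. Flat bed, top 45 mm above the table, x -250 to 200 mm, y -190 to 190 mm. A gantry stands across it: x -45 to 45 mm, opening 75 mm high and 340 mm wide between two side cheeks, top 185 mm above the table.
- side_guide (a point): Point on the inner (-y) face of the side guide, at bed level; axes as cutter. The guide is a fixed steel strip along the left of the bed, 12 mm high, 12 mm thick, from x = -140 to +150 mm of this point. The block must lie against this face. A gripper finger can pass over the strip.
- lever_end (a point): Top of the knife lever's black handle: a bar up to 32 mm thick, latched up and fixed, not needed. It runs straight to here from the front of the right cheek (62 mm in front of and 188 mm to the right of the cutter's origin, 150 mm above the table), leaning up and outwards.
- gauge: Back gauge: fixed steel bar across the bed behind the clamp, 320 mm wide (y), 35 mm high. Origin at bed level in the middle of its front face, which looks to -x; axes as cutter. It stands 30 to 55 mm behind the clamp's centre line.
- block_mid (a point): Centre (half-way up) of the loose, rigid block of list pads: cream paper, brown board layers, 210 mm long (x), 60 mm wide (y), 50 mm high (z), 0.35 to 0.7 kg. It starts askew on the bed, red +x end just under the gantry, with headroom below the clamp. Taken about 60 mm from the centre towards the robot, fingers astride its width, the hand stays clear of the gantry when it is home.
- block_end (a point): Centre of the block's red glued end face (105 mm along +x from its centre, half-way up); axes as the block's. The block drags on the bed: sliding it flat takes up to about 8 N, more if it is pressed down.
- clamp: Clamp bar in the gantry, aluminium, 325 mm wide (y), 40 mm deep (x), 45 mm high. Origin in the middle of its underside; axes as cutter. It only moves up and down, driven by the handwheel's spindle; the underside is 120 mm above the table when fully up and meets the block at 95 mm.
- wheel (a joint): Angle (rad) of the black handwheel, 160 mm across, vertical axis; 0 with the clamp fully up, growing clockwise seen from above. Each turn lowers the clamp, with wheel and grip, by 12 mm; it meets the block at about 13.1 rad, where the wheel stops hard. The screw's friction (0.15 N m, some 2.5 N at the grip) holds the wheel and the clamp's load when let go.
- wheel_axis (a point): Point on the wheel's vertical axis, at half the height of the red grip (about 285 mm above the table with the clamp up, 260 mm when it meets the block); the wheel's rim lies 30 to 46 mm below it and the hub's top 18 mm below it.
- wheel_grip (a point): Centre of the red upright grip on the wheel, a cylinder 25 mm in diameter and 58 mm high, 62 mm from the wheel's axis; it spins freely on its own pin, so it can be held with a fixed hand orientation while the hand goes round. It rises 29 mm above and reaches 29 mm below this point.
- small_pad: Finished small pad, 120 x 60 x 20 mm, blue mark, loose, lying on the right front of the bed. Origin at the centre of its underside.
- tape_roll: Amber roll of tape, 90 mm across, 36 mm high, loose, on the rear of the bed. Origin at the centre of its underside.
- glue: White bottle of glue with red cap, 60 mm across, 170 mm high, loose, on the table to the left. Origin at the centre of its underside.
- mug: Blue mug, 84 mm across, 95 mm high, loose, on the table to the left. Origin at the centre of its underside.
- brush: Glue brush, 210 mm long, 20 mm thick, loose, lying on the table to the left. Origin under its middle.
- bowl: White bowl, 170 mm across, 70 mm high, loose, on the table to the right. Origin at the centre of its underside.
- tin: Tin with green label, 90 mm across, 110 mm high, loose, on the table to the right. Origin at the centre of its underside.
- candlestick: Green glass candlestick, 90 mm across, 135 mm high, loose, on the table far right. Origin at the centre of its underside.

How it is judged:
On the way:
1. the block lies flat on the bed, square and flush against the back gauge and the side guide (x of block_end in the frame of gauge above -0.004 m and y of block_mid in the frame of side_guide above -0.034 m and angle between the x axis of block_mid and the x axis of cutter, either way round below 0.035 rad and z of block_mid in the frame of cutter below 0.074 m and angle between block_mid's own z axis and vertical below 0.03 rad), for 0.2 s.
At the end, for the whole second after the job is handed in: The block lies flat on the bed with its red end within 4 mm of the back gauge, its left side within 4 mm of the side guide, square to within 2 degrees; the clamp bar is down on it (within 3 mm) and presses with more than 15 N by itself; the wheel is at rest. Bystanders have moved less than 30 mm (all of step 1 and contact force between clamp and anything else above 15 N and z of clamp in the frame of block_mid below 0.028 m and velocity of joint wheel between -0.1 and 0.1 rad/s); the robot touches nothing.
It fails at once if one of the other things is pushed more than 30 mm from its place (distance of any of small_pad, tape_roll, glue, mug, brush, bowl, tin, candlestick from where it was at the start of the episode above 0.03 m).
It also fails if it takes over 72 s, if anything falls off the work surface, if the arm or the gripper's body presses on something with over 40 N, if the wrist force passes 120 N, or if a joint passes its speed limit or range.

### The arm

A 6-joint arm with a two-finger parallel gripper is mounted at the origin on the work surface. World frame = base frame: x ahead of the robot, y to its left, z up, the work surface at z = 0. Lengths are in m, angles in rad, forces in N, time in s.
With the tool pointing down it reaches from about 0.375 to 0.9 m from the base axis. Payload 3.1 kg.
Tool frame: the origin (TCP) lies between the finger pads; the fingertips stand 22 mm ahead of it and the grasp point (between the pads) lies 3 mm ahead of it; z points along the fingers, y is the direction in which the jaws open and shut (so a half turn about z gives the same grasp; the last joint's range is limited). The gripper opens to 87 mm and grips with 3 to 60 N. Pads are 19 mm wide; open, the fingers measure 117 mm over their backs; the gripper's body (75 mm by 190 mm) begins 51 mm behind the grasp point.
Start: joints at [1.067, 0.527, 1.433, -0, 1.181, -0.178], TCP at [0.199, 0.592, 0.245] pointing down, gripper open.
Joint ranges: [-3.08, 3.08], [-0.75, 2.2], [0.22, 2.44], [-1.43, 4.57], [0, 2.65], [-2.85, 2.85]. Speed limits (rad/s): [2.79, 2.79, 3.14, 3.14, 3.14, 3.14].

### API

Orientations are given as a unit quaternion [x, y, z, w].
In Python, from rig import get_obs, camera, get_calibration, hand_in, search_frame gives the robot as it stands.
- The arm moves only by the shell command python3 -m jog 'ROWS' [FORCE]. ROWS is JSON, a list of rows, each an object with "grip": the closure in counts, from 0 (fully open) to 255 (shut); "travel": the shift along the world's x, y, z in cm, a list of three; "twist": the turn about the world's z in degrees. A call has 1 to 8 rows; each row shifts and turns the commanded pose from where the row before left it; what a row does not reach is not made up. A row lasts 1/10 s, in which the tool goes at most 50 mm and 8.59 degrees, less where a joint would pass 70% of its speed; a pose out of reach is approached as far as the arm can. A call is refused whole if a number of a shift passes 5 or a number of a turn 8.59, either way. A call with a gripper value outside its range is refused whole. The fingers move at their own pace and stop on an object; FORCE is the grip in N (left out, the last holds). Time passes only in rows, so rows that do not move let the fingers close. It gives the time, the measured TCP pose, the force and the opening at its end, in the units of the state.
- get_obs(): the state, without advancing time (a new reading comes with each control period).
- camera(name): name is "scene" or "top" or "wrist"; returns the picture (480x640x3 uint8, red, green, blue); there is no depth.
- get_calibration(name): a dict with "fx", "fy", "cx", "cy" (pixels), "R" (3x3) and "t" (3): a world point X has camera coordinates R X + t; the wrist camera has in their place "T_tool_cam" (4x4, takes a point from camera to tool coordinates, whose origin is the TCP and whose axes are the flange's). Camera axes: x right, y down, z forward; pixel columns grow to the right and rows downward; lengths in m; the calibration is good to about 2 mm. A picture is of the moment at which its call begins: read the wrist's pose just before it. get_calibration takes no time and is no camera call.
- hand_in(): hands the job in, once; it reports no verdict.
Trained networks look in the newest picture that a camera, given by its name, has taken for a name from the list of things; names that differ only in an ending like _2 or _b are one class to them, and where a whole thing is asked for, a point or a joint stands for the part that bears it (a point fixed in the world has none). Each returns a list of dicts, best first, with "p" (0 to 1); they miss things now and then, are a little off and sometimes report something else, mostly with a low value. They report only what shows in the picture. A call takes as long as a camera call.
- search_frame(target, camera): "at" ([x, y, z] in m, in world coordinates, good to about 4 mm: the middle of the surface that is visible of it).
The state is a dict: "time": time; "q": joint angles; "joint_velocities": joint speeds; "joint_torque": joint torques, N m; "position": TCP position; "tool_rot": TCP orientation; "ft_force": force on the tool from outside, world axes, zero at the start; "moment": the same for the moment, N m; "grip_width": finger opening in m.
Only numpy, scipy, OpenCV 4.12 (cv2) and the standard library are available. Lean on these libraries where they do the work, as an engineer would, in place of code of your own. Each camera call takes 0.05 s, during which the arm holds its last target. There are 200 camera calls.

## Working session

There is one attempt and no reset: what is moved stays moved. The work goes in short steps, Python scripts to look and compute and a shell command to move; the robot and the scene stay as the last step left them, time stands still between calls to the robot, and variables do not carry over. Pictures are saved under pics/ and viewed, about 8 in all and at most 12, crops included, and the job is handed in when it is done.

```bash
mkdir -p pics
cat > h.py <<'E'
import numpy as np, cv2
from rig import *
def snap(n,f):
    im=camera(n); cv2.imwrite('pics/'+f,cv2.cvtColor(im,cv2.COLOR_RGB2BGR)); return im
def look(n,names):
    for a in names:
        r=search_frame(a,n)
        print(n,a,[(np.round(d['at'],3).tolist(),round(d['p'],2)) for d in r[:2]])
def ray(n,u,v,z):
    c=get_calibration(n);R=np.array(c['R']);t=np.array(c['t'])
    d=R.T@np.array([(u-c['cx'])/c['fx'],(v-c['cy'])/c['fy'],1]);o=-R.T@t
    return o+d*(z-o[2])/d[2]
def proj(n,X):
    c=get_calibration(n);p=np.array(c['R'])@X+c['t'];return [c['fx']*p[0]/p[2]+c['cx'],c['fy']*p[1]/p[2]+c['cy']]
E
python3 - <<'E'
from h import *
snap('top','top0.png');look('top',['cutter','side_guide','gauge','block_mid','block_end','wheel_axis','wheel_grip','lever_end','small_pad','tape_roll','glue','mug'])
snap('scene','sc0.png');look('scene',['block_mid','block_end','wheel_grip','wheel_axis','side_guide','lever_end','gauge'])
o=get_obs();print(o['time'],o['position'],o['tool_rot'])
E
```

```text
top cutter [([0.602, 0.009, 0.044], 0.89)]
top side_guide [([0.596, 0.006, 0.044], 0.6), ([0.629, 0.016, 0.249], 0.43)]
top gauge [([0.715, 0.029, 0.055], 0.51)]
top block_mid [([0.496, 0.016, 0.098], 0.79), ([0.439, 0.418, 0.109], 0.45)]
top block_end [([0.498, 0.017, 0.093], 0.56)]
top wheel_axis [([0.632, 0.013, 0.25], 0.62)]
top wheel_grip [([0.63, 0.015, 0.248], 0.88)]
top lever_end [([0.598, 0.012, 0.047], 0.93)]
top small_pad [([0.482, -0.148, 0.063], 0.73), ([0.791, -0.031, 0.084], 0.39)]
top tape_roll [([0.79, -0.033, 0.084], 0.89)]
top glue [([0.442, 0.418, 0.108], 0.79)]
top mug [([0.306, 0.455, 0.032], 0.94), ([0.716, 0.032, 0.058], 0.46)]
scene block_mid [([0.458, 0.024, 0.092], 0.61), ([0.48, -0.149, 0.063], 0.46)]
scene block_end [([0.464, 0.023, 0.094], 0.66), ([0.66, 0.062, 0.053], 0.17)]
scene wheel_grip [([0.634, 0.013, 0.248], 0.61)]
scene wheel_axis [([0.468, 0.437, 0.096], 0.69), ([0.658, 0.062, 0.051], 0.19)]
scene side_guide [([0.659, 0.063, 0.058], 0.82), ([0.636, 0.013, 0.252], 0.56)]
scene lever_end [([0.658, 0.06, 0.062], 0.82)]
scene gauge [([0.7, 0.042, 0.069], 0.74)]
1.05 [0.19943655 0.5923138  0.24456359] [1.61700287e-01 9.86839914e-01 2.55671885e-05 1.15753894e-05]
```

View pics/top0.png

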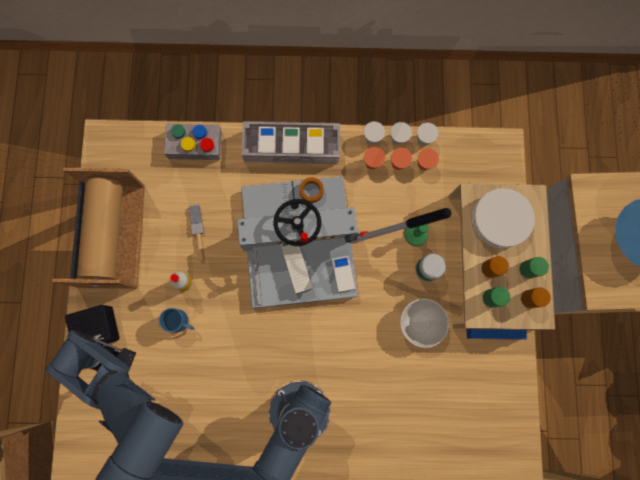

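View pics/sc0.png

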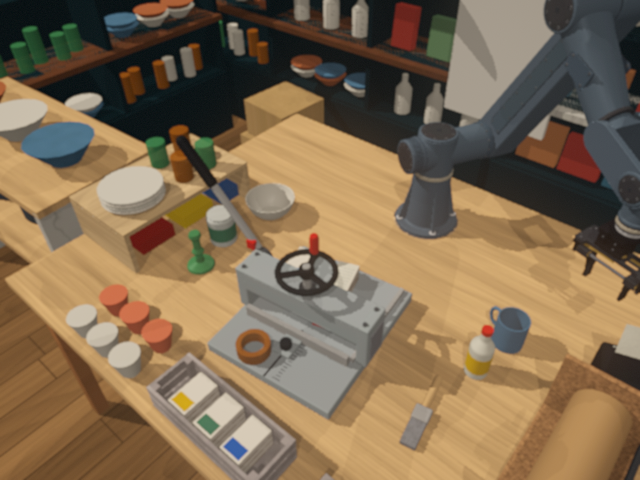

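The top view shows the cutter yawed slightly, with the gantry at about row 225, the block at (297,268), the wheel at (298,222), its red grip at (304,237), the pad at (343,272) and the lever running right to (445,215). The scene view shows it from behind, gauge hidden by the gantry. I'll enlarge the cutter in the top view.

Run:
```python
import cv2
im=cv2.imread('pics/top0.png')[170:312,232:368]
cv2.imwrite('pics/crop0.png',cv2.resize(im,None,fx=4.2,fy=4.2,interpolation=cv2.INTER_CUBIC))
```

```text
(no output)
```

View pics/crop0.png

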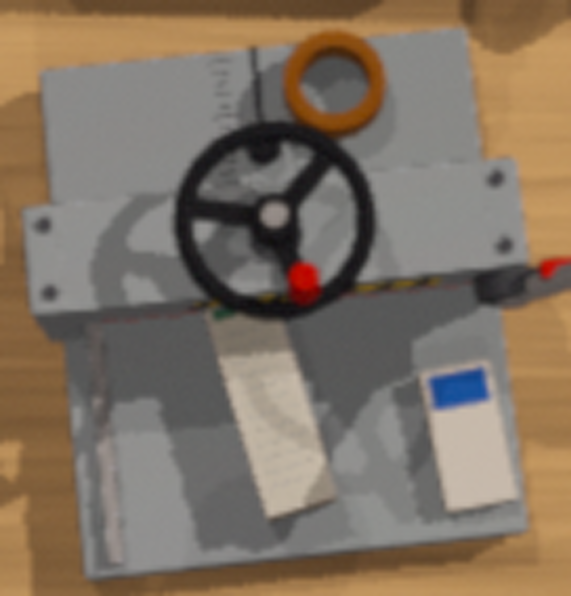

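The enlarged crop shows bed corners at crop (42,73),(465,30),(525,535),(88,577), the guide strip from (100,330) to (118,560), the block's top front corners at (270,518) and (335,497), the wheel hub at (274,215) and the grip's top at (304,277).

Run:
```python
from h import *
def P(a,b,z): return ray('top',232+a/4.2-.4,170+b/4.2-.4,z)
B=np.array([P(*p,.045) for p in [(42,73),(465,30),(525,535),(88,577)]])
print(B.round(3)); 
M=np.array([[.2,.19],[.2,-.19],[-.25,-.19],[-.25,.19]])
A=M-M.mean(0);C=B[:,:2]-B[:,:2].mean(0)
yaw=np.arctan2((A[:,0]*C[:,1]-A[:,1]*C[:,0]).sum(),(A*C).sum())
R=np.array([[np.cos(yaw),-np.sin(yaw)],[np.sin(yaw),np.cos(yaw)]])
o=B[:,:2].mean(0)-R@M.mean(0);print('yaw',np.degrees(yaw),'origin',o)
loc=lambda p:(R.T@(p[:2]-o)).round(4)
print('hub',loc(P(274,215,.267)),P(274,215,.267),'grip',P(304,275,.31),loc(P(304,275,.31)))
for n,p in dict(gf=(122,558),gr=(104,330)).items(): print(n,loc(P(*p,.057)),P(*p,.057))
bl=P(270,518,.095);br=P(335,497,.095);far=P(215,320,.095);fr=P(291,320,.095)
for x in(bl,br,far,fr):print('blk',x.round(4),loc(x))
d=far-bl;d2=fr-br;print('blockyaw',np.degrees(np.arctan2(d[1],d[0])),np.degrees(np.arctan2(d2[1],d2[0])),'w',np.linalg.norm(bl-br))
np.savez('c.npz',R=R,o=o)
```

```text
[[ 0.802  0.23   0.045]
 [ 0.849 -0.142  0.045]
 [ 0.404 -0.196  0.045]
 [ 0.361  0.174  0.045]]
yaw 7.006359529508388 origin [0.62868364 0.01954516]
hub [0.0006 0.0008] [0.62917723 0.02038719 0.267     ] grip [ 0.57432911 -0.00357879  0.31      ] [-0.0568 -0.0163]
gf [-0.2345  0.1551] [0.37704318 0.1449114  0.057     ]
gr [-0.0389  0.1531] [0.5714071  0.16679854 0.057     ]
blk [0.4099 0.0205 0.095 ] [-0.217   0.0276]
blk [ 0.4284 -0.0331  0.095 ] [-0.2052 -0.0278]
blk [0.5755 0.0704 0.095 ] [-0.0466  0.057 ]
blk [0.5768 0.0064 0.095 ] [-0.0531 -0.0067]
blockyaw 16.766735996111716 14.91255178738069 w 0.05667403245450084
```

```bash
python3 -m jog '[{"grip":0,"travel":[2,-4.5,0],"twist":7},{"grip":0,"travel":[2,-4.5,0],"twist":7},{"grip":0,"travel":[2,-4.5,0],"twist":7},{"grip":0,"travel":[2,-4.5,0],"twist":7},{"grip":0,"travel":[2,-4.5,0],"twist":7},{"grip":0,"travel":[2,-4.5,0],"twist":0},{"grip":0,"travel":[2,-4.5,0],"twist":0},{"grip":0,"travel":[2,-4.5,0],"twist":0}]' 50
python3 -m jog '[{"grip":0,"travel":[2,-4.5,0],"twist":0},{"grip":0,"travel":[2,-4.5,0],"twist":0},{"grip":0,"travel":[2,-4.5,0],"twist":0},{"grip":0,"travel":[2,-4.5,0],"twist":0},{"grip":0,"travel":[0,-4.5,0],"twist":0},{"grip":0,"travel":[0,0,0],"twist":0},{"grip":0,"travel":[0,0,0],"twist":0}]'
python3 - <<'E'
from h import *
o=get_obs();print(o['time'],o['q'],o['position'],o['tool_rot'])
snap('wrist','w0.png');look('wrist',['block_mid','side_guide','block_end'])
E
```

```text
time: 1.85
position: [0.3599, 0.2311, 0.2449]
tool_rot: [-0.142, 0.99, 0.0, 0.001]
ft_force: [1.3, 0.2, 0.1]
grip_width: 0.0873
time: 2.55
position: [0.4392, 0.0068, 0.2446]
tool_rot: [-0.14, 0.99, 0.0, -0.0]
ft_force: [-0.5, -0.6, 0.1]
grip_width: 0.0869
2.55 [-2.40238059e-01  2.78468406e-01  1.87773450e+00  5.29219844e-04
  9.85767398e-01 -2.09262597e+00] [0.43919307 0.00682209 0.24455668] [-1.40186351e-01  9.90125094e-01  2.74976731e-04 -9.32528846e-05]
wrist block_mid []
wrist side_guide [([0.453, 0.001, 0.044], 0.63)]
wrist block_end [([0.474, 0.019, 0.095], 0.85)]
```

View pics/w0.png

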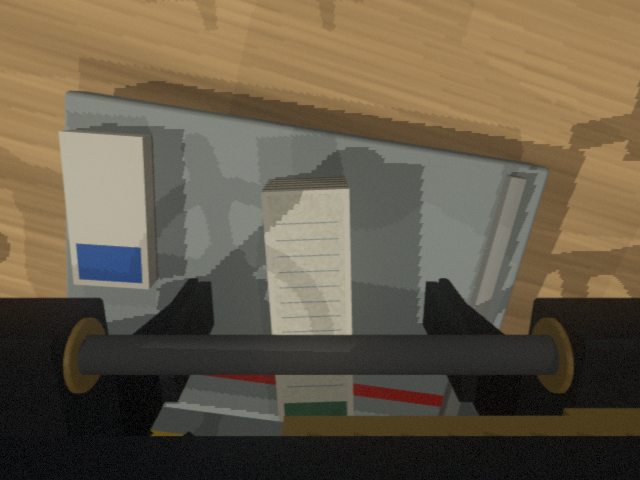

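The wrist view shows the block's front edge from (264,190) to (349,187), its sides running down to about (272,334) and (352,334), and the guide strip from (515,175) down to (480,300), with the fingers spanning both sides of the block. The front of the image points to the gantry (bottom).

```bash
cat >> h.py <<'E'
from scipy.spatial.transform import Rotation as Ro
def wray(o,u,v,z):
    c=get_calibration('wrist');T=np.eye(4);T[:3,:3]=Ro.from_quat(o['tool_rot']).as_matrix();T[:3,3]=o['position'];T=T@np.array(c['T_tool_cam'])
    d=T[:3,:3]@np.array([(u-c['cx'])/c['fx'],(v-c['cy'])/c['fy'],1]);p=T[:3,3];return p+d*(z-p[2])/d[2]
z_=np.load('c.npz');loc=lambda p:(z_['R'].T@(np.array(p)[:2]-z_['o'])).round(4)
E
python3 - <<'E'
from h import *
o=get_obs();w=lambda u,v,z:wray(o,u,v,z)
a,b,c,d=w(264,190,.095),w(349,187,.095),w(272,334,.095),w(352,334,.095)
for x in(a,b,c,d):print(x.round(4),loc(x))
for p,q in((a,c),(b,d)):e=q-p;print(np.degrees(np.arctan2(e[1],e[0])))
yw=np.mean([np.arctan2(*(q-p)[[1,0]]) for p,q in((a,c),(b,d))]);f=(a+b)/2;u=np.array([np.cos(yw),np.sin(yw)])
print('centre',f[:2]+.105*u,'grasp60',f[:2]+.045*u,'w',np.linalg.norm(a-b))
for p in((512,177),(475,300)):print('guide',w(*p,.057),loc(w(*p,.057)))
t=Ro.from_quat(o['tool_rot']).as_matrix();print('toolyaw',np.degrees(np.arctan2(t[1,1],t[0,1]))-90, t[:,0])
for p in((67,92),(546,170)):print('bed',w(*p,.045),loc(w(*p,.045)))
E
```

```text
[ 0.4299 -0.0324  0.095 ] [-0.2037 -0.0273]
[0.4115 0.0225 0.095 ] [-0.2152  0.0294]
[0.5348 0.0008 0.095 ] [-0.0955 -0.0071]
[0.5177 0.0586 0.095 ] [-0.1054  0.0524]
17.56953722214563
18.818133811211077
centre [0.52042129 0.02782159] grasp60 [0.46342095 0.00908762] w 0.05784534311171345
guide [0.37490497 0.14397435 0.057     ] [-0.2367  0.1545]
guide [0.47840296 0.15634485 0.057     ] [-0.1325  0.1541]
toolyaw 16.451943642431203 [-9.59057581e-01 -2.83211098e-01  1.76543250e-04]
bed [ 0.4108147  -0.19576097  0.045     ] [-0.2425 -0.1871]
bed [0.36256503 0.17310963 0.045     ] [-0.2454  0.1849]
```

```bash
python3 -m jog '[{"grip":0,"travel":[1.9,0.1,-4],"twist":1.5},{"grip":0,"travel":[0,0,-4],"twist":0},{"grip":0,"travel":[0,0,-4],"twist":0},{"grip":0,"travel":[0,0,-3],"twist":0},{"grip":0,"travel":[0,0,-1.2],"twist":0},{"grip":120,"travel":[0,0,0],"twist":0},{"grip":200,"travel":[0,0,0],"twist":0},{"grip":200,"travel":[0,0,0],"twist":0}]' 50
python3 -m jog '[{"grip":200,"travel":[0,0,0],"twist":0},{"grip":200,"travel":[0,0,0],"twist":0},{"grip":200,"travel":[0,0,0],"twist":0}]'
```

```text
time: 3.55
position: [0.459, 0.0093, 0.0835]
tool_rot: [-0.156, 0.988, -0.0, 0.001]
ft_force: [0.6, 0.0, -0.3]
grip_width: 0.0703
time: 3.85
position: [0.4591, 0.0085, 0.0836]
tool_rot: [-0.155, 0.988, -0.001, 0.001]
ft_force: [0.0, 0.2, 6.7]
grip_width: 0.0597
```

```bash
python3 -m jog '[{"grip":200,"travel":[-0.1,1,0],"twist":-2.7},{"grip":200,"travel":[-0.2,1.6,0],"twist":-2.7},{"grip":200,"travel":[-0.2,1.6,0],"twist":-2.7},{"grip":200,"travel":[-0.2,1.6,0],"twist":-2.8},{"grip":200,"travel":[-0.2,1.6,0],"twist":0},{"grip":200,"travel":[-0.2,1.6,0],"twist":0},{"grip":200,"travel":[-0.1,1,0],"twist":0},{"grip":200,"travel":[0,0,0],"twist":0}]'
python3 - <<'E'
from h import *
o=get_obs();print(o['time'],loc(o['position']),o['position'],o['ft_force'],o['moment'],o['grip_width'])
t=Ro.from_quat(o['tool_rot']).as_matrix();print('toolyaw',np.degrees(np.arctan2(t[1,1],t[0,1]))-90)
snap('top','top1.png');im=cv2.imread('pics/top1.png')[170:312,232:368]
snap('wrist','w1.png')
w=cv2.imread('pics/w1.png');a=cv2.resize(im,None,fx=3,fy=3,interpolation=cv2.INTER_CUBIC)
cv2.imwrite('pics/m1.png',np.hstack([a,cv2.resize(w,(392,294))[:0].reshape(0,392,3) if 0 else np.pad(cv2.resize(w,(392,294)),((0,a.shape[0]-294),(0,0),(0,0)))]))
E
```

```text
time: 4.65
position: [0.4472, 0.11, 0.0836]
tool_rot: [-0.061, 0.998, 0.0, 0.002]
ft_force: [0.1, 5.4, 6.1]
grip_width: 0.0599
4.65 [-0.1691  0.1119] [0.44717426 0.10995296 0.0836436 ] [0.11395217 5.44167174 6.09288424] [0.71297963 0.01198123 0.11497354] 0.05991848083380332
toolyaw 6.966741177144783
```

View pics/m1.png

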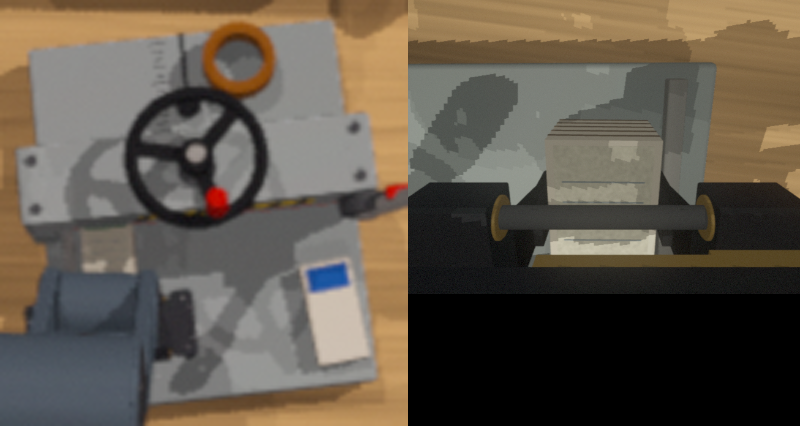

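The block is held square, about 10 mm right of the guide, and clear ahead. Now forward to the gauge.

```bash
python3 -m jog '[{"grip":200,"travel":[1,0.12,0],"twist":0},{"grip":200,"travel":[1,0.12,0],"twist":0},{"grip":200,"travel":[0.8,0.1,0],"twist":0},{"grip":200,"travel":[0,0,0],"twist":0}]'
python3 -m jog '[{"grip":200,"travel":[0.4,0.05,0],"twist":0},{"grip":200,"travel":[0.4,0.05,0],"twist":0},{"grip":200,"travel":[0,0,0],"twist":0}]'
python3 -m jog '[{"grip":200,"travel":[0.4,0.05,0],"twist":0},{"grip":200,"travel":[0,0,0],"twist":0}]'
```

```text
time: 5.15
position: [0.4717, 0.1123, 0.0835]
tool_rot: [-0.06, 0.998, 0.0, -0.003]
ft_force: [-5.1, -0.2, 12.3]
grip_width: 0.0596
time: 5.45
position: [0.4777, 0.1131, 0.0835]
tool_rot: [-0.061, 0.998, 0.0, -0.004]
ft_force: [-7.0, -1.0, 14.2]
grip_width: 0.0593
time: 5.65
position: [0.4814, 0.1136, 0.0835]
tool_rot: [-0.061, 0.998, 0.0, -0.005]
ft_force: [-7.3, -0.6, 13.8]
grip_width: 0.0596
```

```bash
python3 -m jog '[{"grip":200,"travel":[0.4,0.05,0],"twist":0},{"grip":200,"travel":[0,0,0],"twist":0}]'
python3 -m jog '[{"grip":200,"travel":[0.4,0.05,0],"twist":0},{"grip":200,"travel":[0,0,0],"twist":0}]'
python3 -m jog '[{"grip":200,"travel":[0.4,0.05,0],"twist":0},{"grip":200,"travel":[0,0,0],"twist":0}]'
```

```text
time: 5.85
position: [0.4855, 0.1141, 0.0835]
tool_rot: [-0.061, 0.998, 0.0, -0.005]
ft_force: [-7.7, -0.9, 13.9]
grip_width: 0.0597
time: 6.05
position: [0.4896, 0.1146, 0.0835]
tool_rot: [-0.061, 0.998, 0.0, -0.005]
ft_force: [-8.3, -1.6, 13.6]
grip_width: 0.0596
time: 6.25
position: [0.4938, 0.1151, 0.0835]
tool_rot: [-0.061, 0.998, 0.0, -0.004]
ft_force: [-7.8, -0.7, 14.1]
grip_width: 0.06
```

```bash
python3 -m jog '[{"grip":200,"travel":[0.4,0.05,0],"twist":0},{"grip":200,"travel":[0,0,0],"twist":0}]'
python3 -m jog '[{"grip":200,"travel":[0.4,0.05,0],"twist":0},{"grip":200,"travel":[0,0,0],"twist":0}]'
python3 -m jog '[{"grip":200,"travel":[0.3,0.04,0],"twist":0},{"grip":200,"travel":[0,0,0],"twist":0}]'
```

```text
time: 6.45
position: [0.4979, 0.1156, 0.0835]
tool_rot: [-0.061, 0.998, 0.0, -0.004]
ft_force: [-8.1, -1.1, 13.2]
grip_width: 0.0598
time: 6.65
position: [0.5019, 0.1161, 0.0835]
tool_rot: [-0.061, 0.998, 0.0, -0.004]
ft_force: [-9.0, -1.0, 12.6]
grip_width: 0.0596
time: 6.85
position: [0.5037, 0.1164, 0.0835]
tool_rot: [-0.061, 0.998, 0.0, -0.006]
ft_force: [-9.1, -2.2, 15.0]
grip_width: 0.0597
```

```bash
python3 -m jog '[{"grip":200,"travel":[0.3,0.04,0],"twist":0},{"grip":200,"travel":[0,0,0],"twist":0}]'
python3 - <<'E'
from h import *
o=get_obs();print(loc(o['position']),o['moment'],o['joint_torque'])
snap('scene','sc1.png')
im=cv2.imread('pics/sc1.png')[225:410,205:415];cv2.imwrite('pics/c1.png',cv2.resize(im,None,fx=3.2,fy=3.2,interpolation=cv2.INTER_CUBIC))
E
```

```text
time: 7.05
position: [0.5038, 0.1165, 0.0835]
tool_rot: [-0.061, 0.998, -0.0, -0.009]
ft_force: [-14.3, -3.8, 19.4]
grip_width: 0.0596
[-0.1121  0.1114] [-0.74121727  2.03044425 -0.21787846] [  0.34292238 -32.44972587 -14.88290638   0.56874527  -3.70914504
  -0.19683308]
```

View pics/c1.png

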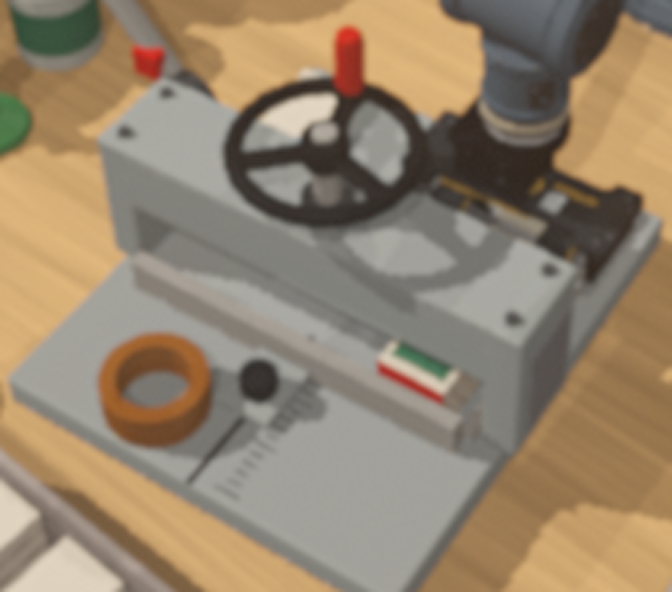

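The block's red end has met the gauge (force rising, no further motion). Now left to the guide.

```bash
python3 -m jog '[{"grip":200,"travel":[-0.3,-0.04,0],"twist":0},{"grip":200,"travel":[-0.05,0.4,0],"twist":0},{"grip":200,"travel":[-0.05,0.4,0],"twist":0},{"grip":200,"travel":[0,0,0],"twist":0}]'
python3 -m jog '[{"grip":200,"travel":[-0.04,0.3,0],"twist":0},{"grip":200,"travel":[0,0,0],"twist":0}]'
python3 -m jog '[{"grip":200,"travel":[-0.04,0.3,0],"twist":0},{"grip":200,"travel":[0,0,0],"twist":0}]'
```

```text
time: 7.5
position: [0.503, 0.1222, 0.0835]
tool_rot: [-0.059, 0.998, -0.001, -0.006]
ft_force: [-9.4, -13.1, 14.8]
grip_width: 0.0599
time: 7.7
position: [0.5026, 0.1247, 0.0836]
tool_rot: [-0.059, 0.998, -0.001, -0.006]
ft_force: [-9.2, -14.1, 15.9]
grip_width: 0.0595
time: 7.9
position: [0.5023, 0.1275, 0.0836]
tool_rot: [-0.059, 0.998, -0.002, -0.006]
ft_force: [-8.3, -14.6, 15.3]
grip_width: 0.0595
```

```bash
python3 -m jog '[{"grip":200,"travel":[-0.04,0.2,0.08],"twist":0},{"grip":200,"travel":[0,0,0],"twist":0}]'
python3 -m jog '[{"grip":200,"travel":[-0.02,0.2,0],"twist":0},{"grip":200,"travel":[0,0,0],"twist":0}]'
python3 -m jog '[{"grip":200,"travel":[-0.02,0.2,0],"twist":0},{"grip":200,"travel":[0,0,0],"twist":0}]'
python3 -c "
from h import *
o=get_obs();print(loc(o['position']),o['moment'])"
```

```text
time: 8.1
position: [0.5024, 0.1279, 0.0837]
tool_rot: [-0.061, 0.998, -0.003, -0.006]
ft_force: [-7.5, -21.2, 10.2]
grip_width: 0.0594
time: 8.3
position: [0.5024, 0.1281, 0.0837]
tool_rot: [-0.062, 0.998, -0.005, -0.006]
ft_force: [-7.1, -27.7, 10.4]
grip_width: 0.0594
time: 8.5
position: [0.5024, 0.1283, 0.0839]
tool_rot: [-0.062, 0.998, -0.006, -0.006]
ft_force: [-7.1, -34.5, 10.7]
grip_width: 0.0596
[-0.112   0.1234] [-6.07407293  1.06163023 -0.67144989]
```

Guide contact is clear (34 N, no motion). Relax, press forward once more, relax and check.

```bash
python3 -m jog '[{"grip":200,"travel":[0.05,-0.4,0],"twist":0},{"grip":200,"travel":[0.3,0.04,0],"twist":0},{"grip":200,"travel":[0.3,0.04,0],"twist":0},{"grip":200,"travel":[0,0,0],"twist":0}]'
python3 -m jog '[{"grip":200,"travel":[-0.5,-0.06,0],"twist":0},{"grip":200,"travel":[0,0,0],"twist":0},{"grip":140,"travel":[0,0,0],"twist":0},{"grip":60,"travel":[0,0,0],"twist":0},{"grip":60,"travel":[0,0,0],"twist":0}]'
python3 - <<'E'
from h import *
o=get_obs();print(o['time'],loc(o['position']),o['ft_force'])
snap('wrist','w2.png');snap('scene','sc2.png')
im=cv2.imread('pics/sc2.png')[300:380,300:400]
a=cv2.resize(im,(400,320),interpolation=cv2.INTER_CUBIC)
w=cv2.imread('pics/w2.png')[60:316,160:480];w=cv2.resize(w,(400,320))
cv2.imwrite('pics/m2.png',np.hstack([a,w]))
E
```

```text
time: 8.9
position: [0.5028, 0.128, 0.0835]
tool_rot: [-0.062, 0.998, -0.004, -0.012]
ft_force: [-16.4, -23.1, 18.0]
grip_width: 0.0599
time: 9.4
position: [0.5048, 0.1305, 0.0831]
tool_rot: [-0.06, 0.998, -0.001, -0.004]
ft_force: [-3.4, -6.2, 1.0]
grip_width: 0.0653
9.4 [-0.1094  0.1253] [-3.44388376 -6.1577906   1.04012928]
```

View pics/m2.png

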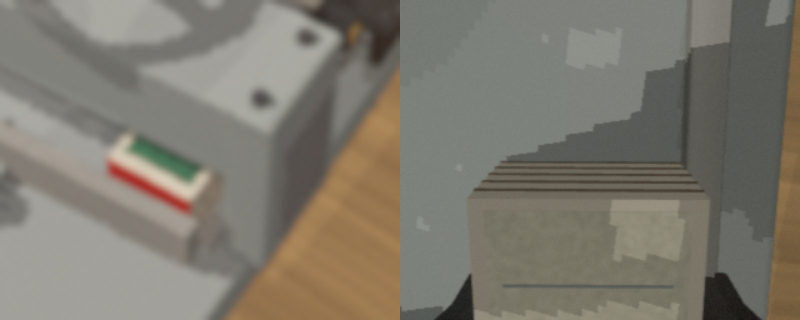

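```bash
python3 -m jog '[{"grip":0,"travel":[0,0,0],"twist":0},{"grip":0,"travel":[0,0,0],"twist":0},{"grip":0,"travel":[0,0,0.5],"twist":0},{"grip":0,"travel":[0,0,3],"twist":0},{"grip":0,"travel":[-2,0,4],"twist":0},{"grip":0,"travel":[-2,0,4],"twist":0},{"grip":0,"travel":[-2,0,4],"twist":0},{"grip":0,"travel":[0,0,0],"twist":0}]'
python3 - <<'E'
from h import *
o=get_obs();print(o['time'],loc(o['position']),o['ft_force'])
snap('wrist','w3.png')
w=cv2.imread('pics/w3.png');cv2.imwrite('pics/w3c.png',w)
E
```

```text
time: 10.3
position: [0.4484, 0.1335, 0.2434]
tool_rot: [-0.061, 0.998, 0.0, 0.005]
ft_force: [-0.8, -0.2, 0.7]
grip_width: 0.0871
10.3 [-0.165   0.1351] [-0.77127901 -0.17130037  0.71686544]
```

View pics/w3c.png

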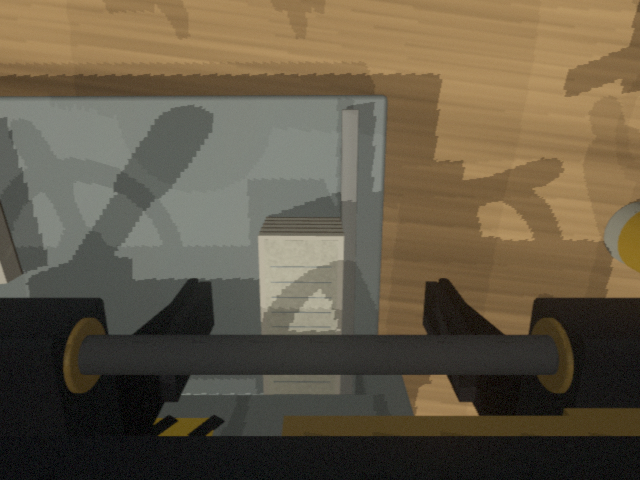

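The wrist view shows the block's front corners at about (259,236) and (343,236), and its left side lying along the guide's inner face at column 343 with no gap.

Run:
```python
from h import *
o=get_obs();w=lambda u,v,z:wray(o,u,v,z)
for n,p in dict(fl=(343,236,.095),fr=(259,236,.095),al=(343,385,.095),ar=(261,385,.095),g1=(342,112,.057),g2=(343,215,.057)).items():print(n,loc(w(*p)))
# numeric block edge fit
im=cv2.imread('pics/w3.png').astype(int).sum(2)
for v in(242,260,280,320,380):
    g=np.diff(cv2.GaussianBlur(im[v-1:v+2].mean(0).astype(np.float32)[None],(5,1),0)[0]);print(v,240+np.argmax(g[240:280]),330+np.argmin(g[330:356]))
```

```text
fl [-0.1521  0.1519]
fr [-0.1521  0.0935]
al [-0.0307  0.154 ]
ar [-0.0306  0.0902]
g1 [-0.2341  0.1518]
g2 [-0.1572  0.1539]
242 257 343
260 258 343
280 259 342
320 259 337
380 262 339
```

```bash
python3 -m jog '[{"grip":0,"travel":[0,0,5],"twist":0},{"grip":0,"travel":[0,0,5],"twist":0},{"grip":0,"travel":[0,-1,4.5],"twist":0},{"grip":0,"travel":[1.5,-4.5,1],"twist":0},{"grip":0,"travel":[2,-4,0],"twist":0},{"grip":0,"travel":[2,-3.5,0],"twist":0},{"grip":0,"travel":[0,0,0],"twist":0},{"grip":0,"travel":[0,0,0],"twist":0}]'
python3 - <<'E'
from h import *
o=get_obs();print(o['time'],o['q'],o['position'],o['tool_rot'])
snap('wrist','w4.png');look('wrist',['wheel_grip','wheel_axis'])
look('top',['wheel_grip'])
for n in('w4',):
    h=cv2.cvtColor(cv2.imread('pics/w4.png'),cv2.COLOR_BGR2HSV);m=((h[...,0]<8)|(h[...,0]>172))&(h[...,1]>150)&(h[...,2]>90)
    k,l,s,c=cv2.connectedComponentsWithStats(m.astype(np.uint8))
    for i in range(1,k):
        if s[i,4]>80:print(s[i],c[i])
E
```

```text
time: 11.15
position: [0.5035, 0.0021, 0.3917]
tool_rot: [-0.059, 0.998, 0.001, -0.001]
ft_force: [0.1, 0.4, -0.2]
grip_width: 0.0871
11.15 [-2.18404654e-01  2.10585732e-01  1.51739723e+00  5.75978477e-04
  1.41675052e+00 -1.90803063e+00] [0.50345153 0.0021278  0.39173962] [-5.93352391e-02  9.98236837e-01  7.04300309e-04 -1.43216687e-03]
wrist wheel_grip [([0.624, 0.01, 0.249], 0.79), ([0.562, -0.002, 0.046], 0.39)]
wrist wheel_axis [([0.623, 0.011, 0.245], 0.7)]
top wheel_grip [([0.63, 0.019, 0.25], 0.7)]
[ 179  257  217   11 1892] [286.63160677 262.20665962]
[ 56 287  31  11 197] [ 69.76142132 292.69543147]
[277 307  35  28 784] [294.00382653 321.56505102]
```

View pics/w4.png

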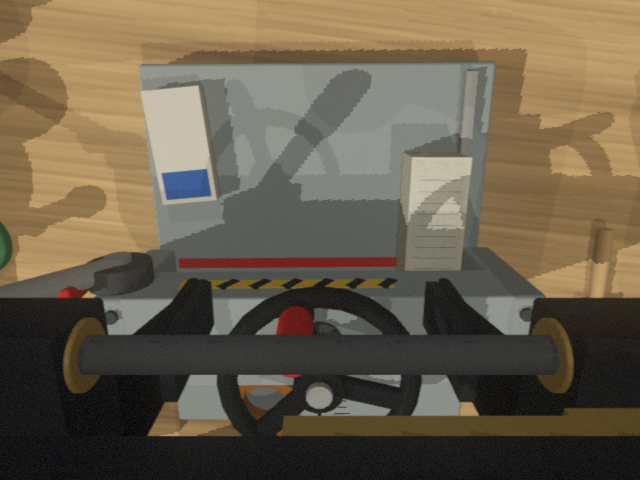

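The wrist view shows the hub at about (319,397) and the red grip from (297,310) at its base to about (294,370) at its top; the block and pad look undisturbed.

Run:
```python
from h import *
o=get_obs();w=lambda u,v,z:wray(o,u,v,z)
hub=w(319,397,.267);print('hub',hub,loc(hub))
for p in((294,364,.314),(297,312,.262)):g=w(*p);print(g,loc(g),np.linalg.norm(g[:2]-hub[:2]))
# model: axis = cutter origin
A=z_['o']
from scipy.optimize import least_squares
print('proj top: hub',proj('top',np.r_[A,.267]))
im=camera('top');h=cv2.cvtColor(im,cv2.COLOR_RGB2HSV)[200:250,270:330];m=((h[...,0]<8)|(h[...,0]>172))&(h[...,1]>150)&(h[...,2]>90)
v,u=np.nonzero(m);print(len(u),u.mean()+270,v.mean()+200,ray('top',u.mean()+270,v.mean()+200,.305))
```

```text
hub [0.62889827 0.02001527 0.267     ] [0.0003 0.0004]
[ 0.57246494 -0.00176238  0.314     ] [-0.0584 -0.0143] 0.06048955987475551
[ 0.56568287 -0.00320012  0.262     ] [-0.0653 -0.0149] 0.06734345276484179
proj top: hub [np.float64(297.09502297980947), np.float64(220.9447002877409)]
0 nan nan [nan nan nan]<stdin>:10: RuntimeWarning: Mean of empty slice.
  ret = ret.dtype.type(ret / rcount)
```

```bash
python3 -m jog '[{"grip":0,"travel":[3.5,-0.2,0],"twist":0},{"grip":0,"travel":[3.3,-0.2,0],"twist":0},{"grip":0,"travel":[0,0,-4],"twist":0},{"grip":0,"travel":[0,0,-4],"twist":0},{"grip":0,"travel":[0,0,-1.7],"twist":0},{"grip":100,"travel":[0,0,0],"twist":0},{"grip":240,"travel":[0,0,0],"twist":0},{"grip":240,"travel":[0,0,0],"twist":0}]' 15
python3 -m jog '[{"grip":240,"travel":[0,0,0],"twist":0},{"grip":240,"travel":[0,0,0],"twist":0},{"grip":240,"travel":[0,0,0],"twist":0},{"grip":240,"travel":[0,0,0],"twist":0}]' 30
python3 - <<'E'
import numpy as np
a=np.radians(201.3)-np.radians(15)*np.arange(25);p=6.2*np.c_[np.cos(a),np.sin(a)];print(np.diff(p,axis=0).round(2).tolist())
E
```

```text
time: 12.2
position: [0.5722, -0.001, 0.2982]
tool_rot: [-0.061, 0.998, -0.0, 0.002]
ft_force: [-0.9, 1.1, -0.1]
grip_width: 0.0708
time: 12.6
position: [0.5712, -0.0013, 0.2967]
tool_rot: [-0.06, 0.998, -0.0, 0.0]
ft_force: [-0.1, 0.4, -0.2]
grip_width: 0.039
[[-0.39, 1.57], [0.03, 1.62], [0.45, 1.55], [0.84, 1.38], [1.17, 1.12], [1.42, 0.78], [1.57, 0.39], [1.62, -0.03], [1.55, -0.45], [1.38, -0.84], [1.12, -1.17], [0.78, -1.42], [0.39, -1.57], [-0.03, -1.62], [-0.45, -1.55], [-0.84, -1.38], [-1.17, -1.12], [-1.42, -0.78], [-1.57, -0.39], [-1.62, 0.03], [-1.55, 0.45], [-1.38, 0.84], [-1.12, 1.17], [-0.78, 1.42]]
```

```bash
python3 -m jog '[{"grip":240,"travel":[0,0,0],"twist":0},{"grip":240,"travel":[0,0,0],"twist":0},{"grip":240,"travel":[0,0,0],"twist":0},{"grip":240,"travel":[0,0,0],"twist":0}]' 30
```

```text
time: 13.0
position: [0.5711, -0.0016, 0.2964]
tool_rot: [-0.06, 0.998, -0.0, -0.0]
ft_force: [-0.4, -2.7, -0.1]
grip_width: 0.0243
```

Grip held (24 mm). Start winding: 15° per row, 0.5 mm down per row.

```bash
python3 -m jog '[{"grip":240,"travel":[-0.39,1.57,-0.05],"twist":0},{"grip":240,"travel":[0.03,1.62,-0.05],"twist":0},{"grip":240,"travel":[0.45,1.55,-0.05],"twist":0},{"grip":240,"travel":[0.84,1.38,-0.05],"twist":0}]'
python3 -c "
from h import *
o=get_obs();d=o['position'][:2]-[.629,.020];print(np.hypot(*d),np.degrees(np.arctan2(d[1],d[0])),o['ft_force'],o['grip_width'])"
```

```text
time: 13.4
position: [0.583, 0.0593, 0.2945]
tool_rot: [-0.061, 0.998, -0.002, 0.003]
ft_force: [8.0, -9.9, -5.6]
grip_width: 0.0241
0.060530029195447525 139.50178532592125 [ 7.99085965 -9.85719211 -5.6034657 ] 0.024132133325059875
```

```bash
python3 -m jog '[{"grip":240,"travel":[1.17,1.12,-0.05],"twist":0},{"grip":240,"travel":[1.42,0.78,-0.05],"twist":0},{"grip":240,"travel":[1.57,0.39,-0.05],"twist":0},{"grip":240,"travel":[1.62,-0.03,-0.05],"twist":0},{"grip":240,"travel":[1.55,-0.45,-0.05],"twist":0},{"grip":240,"travel":[1.38,-0.84,-0.05],"twist":0},{"grip":240,"travel":[1.12,-1.17,-0.05],"twist":0},{"grip":240,"travel":[0.78,-1.42,-0.05],"twist":0}]'
python3 -c "
from h import *
o=get_obs();d=o['position'][:2]-[.629,.020];print(np.hypot(*d),np.degrees(np.arctan2(d[1],d[0])),o['ft_force'],o['grip_width'])"
python3 -m jog '[{"grip":240,"travel":[0.39,-1.57,-0.05],"twist":0},{"grip":240,"travel":[-0.03,-1.62,-0.05],"twist":0},{"grip":240,"travel":[-0.45,-1.55,-0.05],"twist":0},{"grip":240,"travel":[-0.84,-1.38,-0.05],"twist":0},{"grip":240,"travel":[-1.17,-1.12,-0.05],"twist":0},{"grip":240,"travel":[-1.42,-0.78,-0.05],"twist":0},{"grip":240,"travel":[-1.57,-0.39,-0.05],"twist":0},{"grip":240,"travel":[-1.62,0.03,-0.05],"twist":0}]'
python3 -c "
from h import *
o=get_obs();d=o['position'][:2]-[.629,.020];print(np.hypot(*d),np.degrees(np.arctan2(d[1],d[0])),o['ft_force'],o['grip_width'])"
```

```text
time: 14.2
position: [0.6857, 0.0455, 0.2906]
tool_rot: [-0.061, 0.998, 0.001, -0.002]
ft_force: [-4.8, 0.9, 4.9]
grip_width: 0.0243
0.062110267666685606 24.19230508275367 [-4.75397486  0.85610719  4.89183511] 0.02433068922517788
time: 15.0
position: [0.619, -0.0429, 0.2865]
tool_rot: [-0.059, 0.998, -0.001, 0.001]
ft_force: [3.1, 1.1, 1.5]
grip_width: 0.0239
0.0637319669818097 -99.01164395520887 [3.06689421 1.09034088 1.46498371] 0.023904396036833003
```

Tracking well (radius 62–64 mm, small forces). Continue.

```bash
python3 -m jog '[{"grip":240,"travel":[-1.55,0.45,-0.05],"twist":0},{"grip":240,"travel":[-1.38,0.84,-0.05],"twist":0},{"grip":240,"travel":[-1.12,1.17,-0.05],"twist":0},{"grip":240,"travel":[-0.78,1.42,-0.05],"twist":0},{"grip":240,"travel":[-0.39,1.57,-0.05],"twist":0},{"grip":240,"travel":[0.03,1.62,-0.05],"twist":0},{"grip":240,"travel":[0.45,1.55,-0.05],"twist":0},{"grip":240,"travel":[0.84,1.38,-0.05],"twist":0}]'
python3 -m jog '[{"grip":240,"travel":[1.17,1.12,-0.05],"twist":0},{"grip":240,"travel":[1.42,0.78,-0.05],"twist":0},{"grip":240,"travel":[1.57,0.39,-0.05],"twist":0},{"grip":240,"travel":[1.62,-0.03,-0.05],"twist":0},{"grip":240,"travel":[1.55,-0.45,-0.05],"twist":0},{"grip":240,"travel":[1.38,-0.84,-0.05],"twist":0},{"grip":240,"travel":[1.12,-1.17,-0.05],"twist":0},{"grip":240,"travel":[0.78,-1.42,-0.05],"twist":0}]'
python3 -m jog '[{"grip":240,"travel":[0.39,-1.57,-0.05],"twist":0},{"grip":240,"travel":[-0.03,-1.62,-0.05],"twist":0},{"grip":240,"travel":[-0.45,-1.55,-0.05],"twist":0},{"grip":240,"travel":[-0.84,-1.38,-0.05],"twist":0},{"grip":240,"travel":[-1.17,-1.12,-0.05],"twist":0},{"grip":240,"travel":[-1.42,-0.78,-0.05],"twist":0},{"grip":240,"travel":[-1.57,-0.39,-0.05],"twist":0},{"grip":240,"travel":[-1.62,0.03,-0.05],"twist":0}]'
python3 -c "
from h import *
o=get_obs();d=o['position'][:2]-[.629,.020];print(np.hypot(*d),np.degrees(np.arctan2(d[1],d[0])),o['ft_force'],o['grip_width'])"
```

```text
time: 15.8
position: [0.5824, 0.0588, 0.2825]
tool_rot: [-0.061, 0.998, -0.003, 0.002]
ft_force: [8.1, -10.1, -3.5]
grip_width: 0.0238
time: 16.6
position: [0.6855, 0.0456, 0.2786]
tool_rot: [-0.061, 0.998, 0.001, -0.002]
ft_force: [-2.3, 1.9, 5.1]
grip_width: 0.0241
time: 17.4
position: [0.6224, -0.0407, 0.2745]
tool_rot: [-0.06, 0.998, -0.0, 0.003]
ft_force: [-1.9, -0.0, 0.5]
grip_width: 0.015
0.06106182779727225 -96.20768082704278 [-1.90181861 -0.03477705  0.46503393] 0.015000170928672986
```

The opening fell to 15 mm: the grip is slipping out of the jaws. Look.

Run:
```python
from h import *
o=get_obs();print(o['time'],o['grip_width'],o['position'])
snap('scene','sc5.png');snap('wrist','w5.png')
im=cv2.imread('pics/sc5.png')[195:320,220:380];a=cv2.resize(im,(400,312),interpolation=cv2.INTER_CUBIC)
w=cv2.resize(cv2.imread('pics/w5.png')[200:450,160:480],(400,312))
cv2.imwrite('pics/m5.png',np.hstack([a,w]))
```

```text
17.4 0.015000170928672986 [ 0.62239722 -0.04070379  0.27451489]
```

View pics/m5.png

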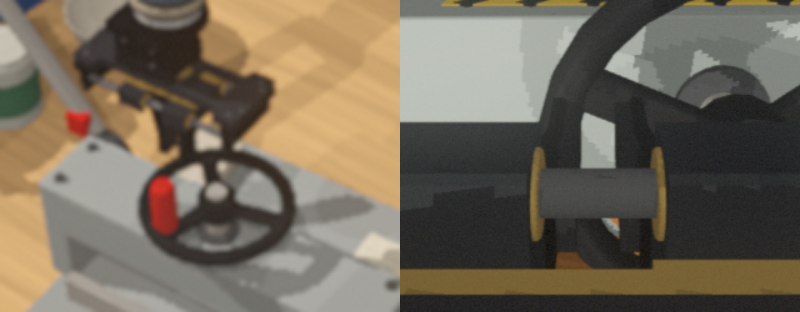

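The scene view shows the red grip free, left (robot's right side) of the wheel at about px (285,278), while the fingers stand in front of the wheel. I'll locate the grip's angle on its circle.

Run:
```python
from h import *
im=cv2.imread('pics/sc5.png');h=cv2.cvtColor(im,cv2.COLOR_BGR2HSV);m=((h[...,0]<8)|(h[...,0]>172))&(h[...,1]>140)&(h[...,2]>80);m[:,:265]=0;m[:255]=0;m[:,310:]=0;m[300:]=0
v,u=np.nonzero(m);uv=np.array([u.mean(),v.mean()]);print(len(u),uv,u.min(),u.max(),v.min(),v.max())
best=[]
for th in range(-360,180,2):
    # total cw angle incl. one full turn
    tot=201.3-th
    if not 480<tot<760: continue
    X=np.r_[[.629,.020]+.062*np.array([np.cos(np.radians(th)),np.sin(np.radians(th))]),.285-.012*tot/360]
    best.append((np.hypot(*(np.array(proj('scene',X))-uv)),th,X.round(4).tolist()))
for b in sorted(best)[:3]:print(b)
print(get_obs()['q'])
```

```text
223 [284.57847534 276.87443946] 279 291 265 288
(np.float64(5.076088803731995), -360, [0.691, 0.02, 0.2663])
(np.float64(5.812033961859089), -358, [0.691, 0.0222, 0.2664])
(np.float64(6.576412458814908), -356, [0.6908, 0.0243, 0.2664])
[-2.45409247e-01  4.90068785e-01  1.41538176e+00 -1.86105659e-03
  1.24307145e+00 -1.93623160e+00]
```

```bash
cat >> h.py <<'E'
def grip_fit(uv,lo=-560,hi=-250):
    b=[]
    for th in np.arange(lo,hi,1.):
        X=np.r_[[.629,.020]+.062*np.array([np.cos(np.radians(th)),np.sin(np.radians(th))]),.285-.012*(201.3-th)/360]
        b.append((round(float(np.hypot(*(np.array(proj('scene',X))-uv))),2),th,X.round(4).tolist()))
    return sorted(b)[:2]
E
python3 - <<'E'
from h import *
print(grip_fit([284.58,276.87]))
E
python3 -m jog '[{"grip":240,"travel":[0,0,3],"twist":6},{"grip":200,"travel":[0,0,3],"twist":7},{"grip":0,"travel":[0,0,3],"twist":7},{"grip":0,"travel":[0,0,0],"twist":7},{"grip":0,"travel":[0,0,0],"twist":7},{"grip":0,"travel":[0,0,0],"twist":6},{"grip":0,"travel":[0,0,0],"twist":0}]' 15
```

```text
[(2.41, np.float64(-371.0), [0.6899, 0.0082, 0.2659]), (2.42, np.float64(-372.0), [0.6896, 0.0071, 0.2659])]
time: 18.2
position: [0.6184, -0.0407, 0.3635]
tool_rot: [-0.398, 0.917, 0.0, -0.002]
ft_force: [0.5, 1.2, 0.2]
grip_width: 0.0467
```

```bash
python3 -m jog '[{"grip":0,"travel":[1.2,0.8,0],"twist":-8.4},{"grip":0,"travel":[1.2,0.8,0],"twist":-8.4},{"grip":0,"travel":[1.2,0.8,0],"twist":-8.4},{"grip":0,"travel":[1.2,0.8,0],"twist":-8.4},{"grip":0,"travel":[1.2,0.8,0],"twist":-8.4},{"grip":0,"travel":[1.2,0.8,0],"twist":-8.4},{"grip":0,"travel":[0,0,0],"twist":-8.4},{"grip":0,"travel":[0,0,0],"twist":-8.4}]' 15
python3 -m jog '[{"grip":0,"travel":[0,0,0],"twist":0},{"grip":0,"travel":[0,0,0],"twist":0}]'
python3 - <<'E'
from h import *
o=get_obs();t=Ro.from_quat(o['tool_rot']).as_matrix();print('jaw',np.degrees(np.arctan2(t[1,1],t[0,1])),o['q'][5])
im=camera('scene');cv2.imwrite('pics/sc6.png',im[...,::-1])
h=cv2.cvtColor(im,cv2.COLOR_RGB2HSV);m=((h[...,0]<8)|(h[...,0]>172))&(h[...,1]>140)&(h[...,2]>80);m[:,:265]=0;m[:255]=0;m[:,310:]=0;m[300:]=0
v,u=np.nonzero(m);print(len(u),u.mean(),v.mean(),v.min(),v.max(),grip_fit([u.mean(),v.mean()]))
E
```

```text
time: 19.0
position: [0.6911, 0.0078, 0.3631]
tool_rot: [0.18, 0.984, -0.001, -0.001]
ft_force: [-0.2, -0.5, 0.9]
grip_width: 0.087
time: 19.2
position: [0.691, 0.0076, 0.3638]
tool_rot: [0.175, 0.985, -0.0, -0.001]
ft_force: [0.6, 0.1, 1.0]
grip_width: 0.087
jaw 69.80298152675553 -1.368379749513474
215 299.2093023255814 282.7395348837209 271 294 [(1.7, np.float64(-335.0), [0.6852, 0.0462, 0.2671]), (1.75, np.float64(-334.0), [0.6847, 0.0472, 0.2672])]
```

```bash
python3 -m jog '[{"grip":0,"travel":[0,0,0],"twist":0},{"grip":0,"travel":[0,0,0],"twist":0}]' >/dev/null
python3 - <<'E'
from h import *
im=camera('scene');h=cv2.cvtColor(im,cv2.COLOR_RGB2HSV);m=((h[...,0]<8)|(h[...,0]>172))&(h[...,1]>140)&(h[...,2]>80);m[:,:265]=0;m[:240]=0;m[:,330:]=0;m[300:]=0
v,u=np.nonzero(m);uv=np.array([u.mean(),v.mean()]);print(len(u),uv)
for z in np.arange(.256,.29,.004):
    b=min((np.hypot(*(np.array(proj('scene',np.r_[[.629,.020]+.062*np.array([np.cos(a),np.sin(a)]),z]))-uv)),np.degrees(a)) for a in np.radians(np.arange(-90,90,.5)));print(z.round(3),b)
def hsvm(f):
    im=cv2.imread(f)[240:310,260:360];return im
cv2.imwrite('pics/m6.png',np.hstack([cv2.resize(x,None,fx=4,fy=4,interpolation=cv2.INTER_CUBIC) for x in(hsvm('pics/sc5.png'),im[240:310,260:360,::-1])]))
E
```

```text
215 [299.20930233 282.73953488]
0.256 (np.float64(1.4738782681809977), np.float64(23.5))
0.26 (np.float64(0.3400042426885172), np.float64(24.000000000000004))
0.264 (np.float64(0.804515566082079), np.float64(24.5))
0.268 (np.float64(1.949805835938094), np.float64(25.5))
0.272 (np.float64(3.102878917344013), np.float64(26.0))
0.276 (np.float64(4.2643073573626955), np.float64(26.5))
0.28 (np.float64(5.43297854844114), np.float64(27.0))
0.284 (np.float64(6.608584575342439), np.float64(27.5))Traceback (most recent call last):
  File "<stdin>", line 5, in <module>
  File "<stdin>", line 5, in <genexpr>
  File "h.py", line 14, in proj
    c=get_calibration(n);p=np.array(c['R'])@X+c['t'];return [c['fx']*p[0]/p[2]+c['cx'],c['fy']*p[1]/p[2]+c['cy']]
ValueError: time passes only in moves, steps and waits
```

```bash
python3 -m jog '[{"grip":0,"travel":[-0.2,1.3,0],"twist":8},{"grip":0,"travel":[-0.2,1.3,0],"twist":8},{"grip":0,"travel":[-0.2,1.2,0],"twist":8},{"grip":0,"travel":[0,0,0],"twist":8},{"grip":0,"travel":[0,0,-4],"twist":0},{"grip":0,"travel":[0,0,-3],"twist":0},{"grip":0,"travel":[0,0,-2],"twist":0},{"grip":0,"travel":[0,0,0],"twist":0}]' 15
python3 -m jog '[{"grip":120,"travel":[0,0,0],"twist":0},{"grip":240,"travel":[0,0,0],"twist":0},{"grip":240,"travel":[0,0,0],"twist":0},{"grip":240,"travel":[0,0,0],"twist":0},{"grip":240,"travel":[0,0,0],"twist":0},{"grip":240,"travel":[0,0,0],"twist":0},{"grip":240,"travel":[0,0,0],"twist":0},{"grip":240,"travel":[0,0,0],"twist":0}]' 30
python3 -m jog '[{"grip":240,"travel":[0,0,0],"twist":0},{"grip":240,"travel":[0,0,0],"twist":0}]' 60
cat >> h.py <<'E'
def st():
    o=get_obs();d=o['position'][:2]-[.629,.020];t=Ro.from_quat(o['tool_rot']).as_matrix()
    print('r',np.hypot(*d).round(4),'ang',np.degrees(np.arctan2(d[1],d[0])).round(1),'jaw',np.degrees(np.arctan2(t[1,1],t[0,1])).round(1),'F',np.round(o['ft_force'],1),'w',round(o['grip_width'],4))
E
python3 -c "
from h import *
st()
a=np.radians(24.5-10*np.arange(23));p=6.2*np.c_[np.cos(a),np.sin(a)];print(np.diff(p,axis=0).round(2).tolist())"
```

```text
time: 20.3
position: [0.6832, 0.0461, 0.2705]
tool_rot: [-0.102, 0.995, 0.001, -0.004]
ft_force: [-0.1, -0.2, -0.3]
grip_width: 0.0872
time: 21.1
position: [0.6854, 0.046, 0.2743]
tool_rot: [-0.102, 0.995, -0.0, -0.0]
ft_force: [0.5, -1.3, 0.6]
grip_width: 0.0308
time: 21.3
position: [0.6855, 0.0454, 0.2743]
tool_rot: [-0.102, 0.995, -0.001, -0.0]
ft_force: [0.1, -1.7, -0.2]
grip_width: 0.0238
r 0.062 ang 24.2 jaw 101.7 F [ 0.1 -1.7 -0.2] w 0.0238
[[0.36, -1.02], [0.18, -1.07], [-0.01, -1.08], [-0.2, -1.06], [-0.38, -1.01], [-0.55, -0.93], [-0.7, -0.82], [-0.83, -0.69], [-0.94, -0.53], [-1.02, -0.36], [-1.07, -0.18], [-1.08, 0.01], [-1.06, 0.2], [-1.01, 0.38], [-0.93, 0.55], [-0.82, 0.7], [-0.69, 0.83], [-0.53, 0.94], [-0.36, 1.02], [-0.18, 1.07], [0.01, 1.08], [0.2, 1.06]]
```

Re-gripped squarely at 60 N. Now wind on with the hand turning with the wheel (10° per row, −0.33 mm each).

```bash
python3 -m jog '[{"grip":240,"travel":[0.36,-1.02,-0.03],"twist":-8.5},{"grip":240,"travel":[0.18,-1.07,-0.04],"twist":-8.5},{"grip":240,"travel":[-0.01,-1.08,-0.03],"twist":-8.5},{"grip":240,"travel":[-0.2,-1.06,-0.03],"twist":-8.5},{"grip":240,"travel":[-0.38,-1.01,-0.04],"twist":-8.5},{"grip":240,"travel":[-0.55,-0.93,-0.03],"twist":-8.5},{"grip":240,"travel":[-0.7,-0.82,-0.03],"twist":-8.5}]'
python3 -c "
from h import *
st()"
python3 -m jog '[{"grip":240,"travel":[-0.83,-0.69,-0.04],"twist":-8.5},{"grip":240,"travel":[-0.94,-0.53,-0.03],"twist":-8.5},{"grip":240,"travel":[-1.02,-0.36,-0.03],"twist":-8.5},{"grip":240,"travel":[-1.07,-0.18,-0.04],"twist":-8.5}]'
python3 -c "
from h import *
st()"
```

```text
time: 22.0
position: [0.6774, -0.0213, 0.2723]
tool_rot: [0.408, 0.913, 0.006, 0.005]
ft_force: [16.1, 9.0, -7.2]
grip_width: 0.0241
r 0.0636 ang -40.4 jaw 41.8 F [16.1  9.  -7.2] w 0.0241
time: 22.4
position: [0.6509, -0.0399, 0.2715]
tool_rot: [0.657, 0.753, 0.015, 0.015]
ft_force: [45.5, 4.0, -23.7]
grip_width: 0.0237
r 0.0637 ang -69.9 jaw 7.8 F [ 45.5   4.  -23.7] w 0.0237
```

Resistance has risen to 45 N earlier than expected; look before going on.

```bash
python3 -m jog '[{"grip":240,"travel":[0.4,0.15,0],"twist":0},{"grip":240,"travel":[0,0,0],"twist":0}]'
python3 - <<'E'
from h import *
st();o=get_obs();print(o['moment'],o['joint_torque'])
im=camera('scene');cv2.imwrite('pics/sc7.png',im[...,::-1])
a=[cv2.resize(cv2.imread('pics/'+f)[235:370,225:405],(400,300),interpolation=cv2.INTER_CUBIC) for f in('sc2.png','sc5.png','sc6.png','sc7.png')]
cv2.imwrite('pics/m7.png',np.vstack([np.hstack(a[:2]),np.hstack(a[2:])]))
E
```

```text
time: 22.6
position: [0.6541, -0.0386, 0.2715]
tool_rot: [0.655, 0.755, 0.014, 0.014]
ft_force: [37.9, 6.0, -18.5]
grip_width: 0.024
r 0.0637 ang -66.8 jaw 8.1 F [ 37.9   6.  -18.5] w 0.024
[ 0.91061775 -5.121697    0.12246276] [ -5.18030539 -57.92099118  -8.01358134  -3.55950125   9.01896626
   0.07426951]
```

View pics/m7.png

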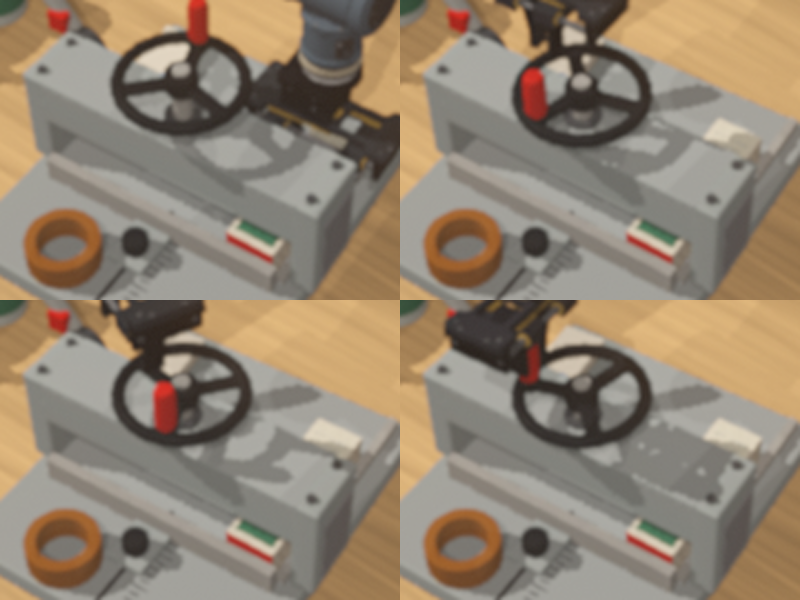

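The four panels show the block unmoved against the gauge; the wheel has dropped visibly. Resistance feels elastic, and the absolute grip height (0.261) earlier suggested the clamp had already met the block. I'll check the starting height with the same fit.

Run:
```python
from h import *
from scipy.optimize import least_squares
c=get_calibration('scene');R=np.array(c['R']);t=np.array(c['t'])
def pj(X):
    p=R@X+t;return np.array([c['fx']*p[0]/p[2]+c['cx'],c['fy']*p[1]/p[2]+c['cy']])
for f,x in(('sc0',(300,328)),('sc1',(300,328)),('sc2',(300,328)),('sc5',(270,310)),('sc6',(270,315))):
    im=cv2.imread(f'pics/{f}.png');h=cv2.cvtColor(im,cv2.COLOR_BGR2HSV);m=((h[...,0]<8)|(h[...,0]>172))&(h[...,1]>140)&(h[...,2]>80)
    m[:,:x[0]]=0;m[:,x[1]:]=0;m[:225]=0;m[300:]=0
    v,u=np.nonzero(m);uv=np.array([u.mean(),v.mean()])
    out=[]
    for z in np.arange(.25,.292,.001):
        for a in range(-180,180):
            out.append((np.hypot(*(pj(np.r_[[.629,.020]+.062*np.array([np.cos(np.radians(a)),np.sin(np.radians(a))]),z])-uv)),a,round(z,3)))
    print(f,len(u),uv.round(1),sorted(out)[:1],sorted(o for o in out if abs(o[1]-(-158 if x[0]==300 else -11 if f=='sc5' else 25))<15)[0])
```

```text
sc0 167 [313.5 244.4] [(np.float64(0.19317530719278217), -155, np.float64(0.275))] (np.float64(0.19317530719278217), -155, np.float64(0.275))
sc1 166 [313.5 244.4] [(np.float64(0.18483134651617636), -155, np.float64(0.275))] (np.float64(0.18483134651617636), -155, np.float64(0.275))
sc2 166 [313.5 244.4] [(np.float64(0.18235163757451717), -155, np.float64(0.275))] (np.float64(0.18235163757451717), -155, np.float64(0.275))
sc5 223 [284.6 276.9] [(np.float64(0.0810145754173859), -20, np.float64(0.252))] (np.float64(0.0810145754173859), -20, np.float64(0.252))
sc6 215 [299.2 282.7] [(np.float64(0.10405381150933575), 24, np.float64(0.261))] (np.float64(0.10405381150933575), 24, np.float64(0.261))
```

```bash
python3 -m jog '[{"grip":240,"travel":[0.65,0.1,0],"twist":4},{"grip":240,"travel":[0,0,0],"twist":0}]'
python3 -c "
from h import *
st()"
python3 -m jog '[{"grip":240,"travel":[0.94,0.53,0],"twist":8},{"grip":240,"travel":[0,0,0],"twist":0}]'
python3 -c "
from h import *
st()"
python3 -m jog '[{"grip":240,"travel":[0.83,0.69,0],"twist":8},{"grip":240,"travel":[0,0,0],"twist":0}]'
python3 -c "
from h import *
st()"
```

```text
time: 22.85
position: [0.6593, -0.0361, 0.2717]
tool_rot: [0.628, 0.778, 0.013, 0.012]
ft_force: [34.1, 8.5, -15.8]
grip_width: 0.0233
r 0.0638 ang -61.7 jaw 12.2 F [ 34.1   8.5 -15.8] w 0.0233
time: 23.05
position: [0.6672, -0.0308, 0.2719]
tool_rot: [0.571, 0.821, 0.011, 0.012]
ft_force: [30.0, 7.9, -11.5]
grip_width: 0.0239
r 0.0636 ang -53.1 jaw 20.4 F [ 30.    7.9 -11.5] w 0.0239
time: 23.25
position: [0.6737, -0.0248, 0.2721]
tool_rot: [0.512, 0.859, 0.008, 0.011]
ft_force: [25.0, 5.3, -8.9]
grip_width: 0.0237
r 0.0633 ang -45.1 jaw 28.4 F [25.   5.3 -8.9] w 0.0237
```

The wheel drives the hand back elastically: the clamp is already bearing on the block, with contact extrapolated to about −12°. Ease off gradually until the hand force vanishes, so the screw's friction keeps the load.

```bash
python3 -m jog '[{"grip":240,"travel":[0.58,0.64,0],"twist":8},{"grip":240,"travel":[0,0,0],"twist":0}]'
python3 -c "
from h import *
st()"
python3 -m jog '[{"grip":240,"travel":[0.48,0.72,0],"twist":8},{"grip":240,"travel":[0,0,0],"twist":0},{"grip":240,"travel":[0,0,0],"twist":0}]'
python3 -c "
from h import *
st()"
```

```text
time: 23.45
position: [0.6782, -0.0196, 0.2723]
tool_rot: [0.451, 0.892, 0.006, 0.011]
ft_force: [20.5, 3.0, -6.5]
grip_width: 0.0239
r 0.0631 ang -38.9 jaw 36.4 F [20.5  3.  -6.5] w 0.0239
time: 23.75
position: [0.6821, -0.0138, 0.2725]
tool_rot: [0.389, 0.921, 0.004, 0.011]
ft_force: [18.8, -0.2, -6.3]
grip_width: 0.0239
r 0.0629 ang -32.5 jaw 44.2 F [18.8 -0.2 -6.3] w 0.0239
```

```bash
python3 -m jog '[{"grip":240,"travel":[0.42,-0.27,0],"twist":0},{"grip":240,"travel":[0.25,0.45,0],"twist":5},{"grip":240,"travel":[0,0,0],"twist":0},{"grip":240,"travel":[0,0,0],"twist":0}]'
python3 -c "
from h import *
st()"
python3 -m jog '[{"grip":240,"travel":[0.33,0.2,0],"twist":3},{"grip":240,"travel":[0,0,0],"twist":0},{"grip":240,"travel":[0,0,0],"twist":0}]'
python3 -c "
from h import *
st()"
```

```text
time: 24.15
position: [0.6842, -0.011, 0.2726]
tool_rot: [0.348, 0.937, 0.002, 0.006]
ft_force: [8.7, 1.4, 0.9]
grip_width: 0.0235
r 0.0633 ang -29.3 jaw 49.2 F [8.7 1.4 0.9] w 0.0235
time: 24.45
position: [0.6853, -0.0091, 0.2725]
tool_rot: [0.324, 0.946, 0.001, 0.004]
ft_force: [5.4, 1.7, 5.2]
grip_width: 0.0236
r 0.0633 ang -27.3 jaw 52.2 F [5.4 1.7 5.2] w 0.0236
```

```bash
python3 -m jog '[{"grip":240,"travel":[0.2,0.15,0.05],"twist":2},{"grip":240,"travel":[0,0,0],"twist":0},{"grip":240,"travel":[0,0,0],"twist":0}]'
python3 -c "
from h import *
st()"
python3 -m jog '[{"grip":240,"travel":[0.06,0.1,0.05],"twist":2},{"grip":240,"travel":[0,0,0],"twist":0},{"grip":240,"travel":[0,0,0],"twist":0}]'
python3 -c "
from h import *
st()"
```

```text
time: 24.75
position: [0.6857, -0.0083, 0.2725]
tool_rot: [0.308, 0.951, 0.0, 0.002]
ft_force: [3.3, -0.4, 4.5]
grip_width: 0.0237
r 0.0634 ang -26.5 jaw 54.1 F [ 3.3 -0.4  4.5] w 0.0237
time: 25.05
position: [0.686, -0.0077, 0.2726]
tool_rot: [0.291, 0.957, -0.0, 0.002]
ft_force: [3.4, -2.2, 5.2]
grip_width: 0.0235
r 0.0634 ang -25.9 jaw 56.1 F [ 3.4 -2.2  5.2] w 0.0235
```

Hand force along the rim is ~0: let go, lift straight up, and move clear.

```bash
python3 -m jog '[{"grip":180,"travel":[0,0,0],"twist":0},{"grip":100,"travel":[0,0,0],"twist":0},{"grip":0,"travel":[0,0,0],"twist":0},{"grip":0,"travel":[0,0,0],"twist":0},{"grip":0,"travel":[0,0,0],"twist":0},{"grip":0,"travel":[0,0,0],"twist":0},{"grip":0,"travel":[0,0,0],"twist":0}]' 15
python3 -m jog '[{"grip":0,"travel":[0,0,2],"twist":0},{"grip":0,"travel":[0,0,4],"twist":0},{"grip":0,"travel":[0,0,4],"twist":0},{"grip":0,"travel":[-4,0,2],"twist":0},{"grip":0,"travel":[-4.5,0,0],"twist":0},{"grip":0,"travel":[-4.5,0,0],"twist":0},{"grip":0,"travel":[-4.5,0,0],"twist":0},{"grip":0,"travel":[-4.5,0,0],"twist":0}]'
python3 -m jog '[{"grip":0,"travel":[0,0,0],"twist":0},{"grip":0,"travel":[0,0,0],"twist":0}]'
python3 - <<'E'
from h import *
c=get_calibration('scene');R=np.array(c['R']);t=np.array(c['t'])
def pj(X):
    p=R@X+t;return np.array([c['fx']*p[0]/p[2]+c['cx'],c['fy']*p[1]/p[2]+c['cy']])
im=camera('scene');cv2.imwrite('pics/sc8.png',im[...,::-1]);h=cv2.cvtColor(im,cv2.COLOR_RGB2HSV);m=((h[...,0]<8)|(h[...,0]>172))&(h[...,1]>140)&(h[...,2]>80)
m[:,:265]=0;m[:,320:]=0;m[:240]=0;m[300:]=0
v,u=np.nonzero(m);uv=np.array([u.mean(),v.mean()])
print(len(u),uv,min((np.hypot(*(pj(np.r_[[.629,.020]+.062*np.array([np.cos(np.radians(a)),np.sin(np.radians(a))]),z])-uv)),a,round(z,3)) for z in np.arange(.25,.29,.001) for a in range(-90,90)))
im2=camera('top');cv2.imwrite('pics/top2.png',im2[...,::-1])
a=cv2.resize(im[235:370,225:405,::-1],(400,300),interpolation=cv2.INTER_CUBIC);b=cv2.resize(im2[160:310,150:350,::-1],(400,300),interpolation=cv2.INTER_CUBIC)
cv2.imwrite('pics/m8.png',np.hstack([a,b]))
look('top',['small_pad','tape_roll','glue','mug'])
E
```

```text
time: 25.75
position: [0.6851, -0.0068, 0.2715]
tool_rot: [0.291, 0.957, -0.0, -0.0]
ft_force: [-0.4, 0.5, -0.2]
grip_width: 0.0657
time: 26.55
position: [0.4633, -0.0068, 0.3918]
tool_rot: [0.29, 0.957, -0.0, 0.0]
ft_force: [-0.5, 0.2, -0.5]
grip_width: 0.087
time: 26.75
position: [0.4647, -0.0069, 0.3924]
tool_rot: [0.291, 0.957, 0.0, 0.001]
ft_force: [0.0, -1.0, 1.1]
grip_width: 0.0869
192 [281.93229167 273.86979167] (np.float64(0.6363021544052909), -33, np.float64(0.25))
top small_pad [([0.615, 0.004, 0.043], 0.41)]
top tape_roll [([0.789, -0.032, 0.082], 0.72)]
top glue [([0.439, 0.418, 0.11], 0.74)]
top mug [([0.305, 0.456, 0.029], 0.71)]
```

View pics/m8.png

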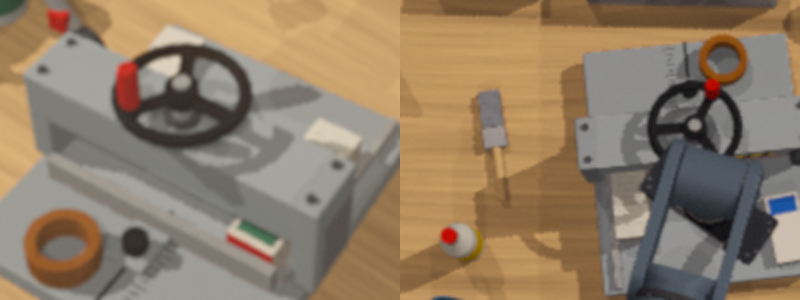

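The wheel stayed at about −27…−33° after release, and the block is still home at the gauge; the tape, glue and mug haven't moved. One more check of the clamp's height, from the hub, plus the small pad.

Run:
```python
from h import *
a=cv2.imread('pics/sc0.png');b=cv2.imread('pics/sc8.png')
T=a[261:271,301:312]
r=cv2.matchTemplate(b[250:295,290:325],T,cv2.TM_CCOEFF_NORMED);_,s,_,p=cv2.minMaxLoc(r)
print('hub shift',s,p[0]+290-301,p[1]+250-261)
for z in(.277,.267,.260,.255,.248,.242):print(z,np.round(proj('scene',np.r_[.629,.020,z]),1))
# bright hub cap centroid
for im in(a,b):
    g=cv2.cvtColor(im,cv2.COLOR_BGR2HSV)[255:285,298:316];m=(g[...,2]>135)&(g[...,1]<60);v,u=np.nonzero(m);print(len(u),u.mean()+298,v.mean()+255)
look('scene',['small_pad'])
im=cv2.imread('pics/top2.png');h0=cv2.imread('pics/top0.png')
for q in(h0,im):
    h=cv2.cvtColor(q,cv2.COLOR_BGR2HSV)[240:300,325:360];m=(h[...,0]>105)&(h[...,0]<125)&(h[...,1]>150);v,u=np.nonzero(m);print('blue mark',len(u),u.mean()+325,v.mean()+240)
```

```text
hub shift 0.8853736519813538 0 6
0.277 [306.7 260.3]
0.267 [306.8 263.3]
0.26 [306.9 265.3]
0.255 [307.  266.8]
0.248 [307.1 268.8]
0.242 [307.1 270.5]
158 302.9493670886076 262.9240506329114
121 302.8181818181818 266.6198347107438
scene small_pad [([0.458, -0.149, 0.063], 0.62)]
blue mark 77 340.7012987012987 262.038961038961
blue mark 76 340.64473684210526 262.0921052631579
```

```bash
python3 -m jog '[{"grip":0,"travel":[0,0,0],"twist":0},{"grip":0,"travel":[0,0,0],"twist":0},{"grip":0,"travel":[0,0,0],"twist":0},{"grip":0,"travel":[0,0,0],"twist":0}]'
python3 - <<'E'
from h import *
im=camera('scene');h=cv2.cvtColor(im,cv2.COLOR_RGB2HSV);m=((h[...,0]<8)|(h[...,0]>172))&(h[...,1]>140)&(h[...,2]>80)
m[:,:265]=0;m[:,320:]=0;m[:240]=0;m[300:]=0
v,u=np.nonzero(m);print(len(u),u.mean(),v.mean());print(hand_in())
E
```

```text
time: 27.5
position: [0.4652, -0.0069, 0.3916]
tool_rot: [0.291, 0.957, 0.0, -0.0]
ft_force: [-0.3, 0.8, -0.3]
grip_width: 0.0867
192 281.9322916666667 273.8697916666667
the job is handed in; nothing more can be done
None
```

I slid the block in red end first until it pressed against both the back gauge and the side guide. Then I wound the clamp down on it, let go and handed in at 27.5 s of the 72 s allowed.

**Block position:** Contact with the gauge and the guide was clear from the forces. The wrist picture after release showed the block parallel to the guide with no visible gap. Later pictures showed the red end still at the gauge.

**Winding:**
- **Slip:** Near the end of the second turn the wheel's grip slipped out of the jaws and the wheel sprang back. I took hold of it again with 60 N and wound on.
- **Bearing on the block:** The wheel pushed back elastically, by up to about 45 N. I eased off until the force on the hand along the rim was about zero, so the screw's friction holds the clamp's load.
- **At rest:** Two pictures 0.75 s apart after letting go showed the wheel not moving.

**Other things:** The tape roll, glue, mug and the small pad's blue mark had not moved in the pictures. I did not re-measure the brush, bowl, tin or candlestick, but nothing came near them.

**Checks that disagreed or are missing:**
- I counted about 590° of winding to the final position, against the 750° (13.1 rad) expected from fully up. The measured starting heights suggest the clamp was already partly lowered, and the elastic push-back fits that.
- The grip's final angle was −33° by the picture and −26° by the hand. The picture fit is poor there.
- I could not measure the clamp's force after letting go. I estimate about 80 N from the friction and the springback.

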